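# Shut and lock the access panel of the foil press drive box

### The arm

A 6-joint arm with a two-finger parallel gripper is mounted at the origin on the work surface. World frame = base frame: x ahead of the robot, y to its left, z up, the work surface at z = 0. Lengths are in mm, angles in degrees, forces in N, time in s.
With the tool pointing down it reaches from about 350 to 850 mm from the base axis. Payload 8.1 kg.
Tool frame: the origin (TCP) lies at the very end of the fingers, on their centre line; the grasp point (between the pads) lies 19 mm behind it; z points along the fingers, y is the direction in which the jaws open and shut (so a half turn about z gives the same grasp; the last joint's range is limited). The gripper opens to 85 mm and grips with 20 to 120 N. Pads are 22 mm wide; open, the fingers measure 114 mm over their backs; the gripper's body (76 mm by 85 mm) begins 54 mm behind the grasp point. The pads swing forward as they close: fully open they stand 13 mm farther back than shut.
Start: joints at [-71.012, 7.471, 85.268, -0, 87.261, -4.893], TCP at [242.922, -548.629, 231.292] pointing down, gripper open.
Joint ranges: [-169.43, 169.43], [-51.17, 129.36], [1.28, 143.12], [-76.62, 256.62], [0, 156.53], [-152.29, 152.29]. Speed limits (degrees/s): [136.94, 136.94, 159.86, 180, 180, 180].

### API

Orientations are given as [roll, pitch, yaw] about the fixed x, y, z axes, in that order (R = Rz(yaw) Ry(pitch) Rx(roll)).
In Python, from bench import readout, eyes, workorder, cut_out, tip_of gives the robot as it stands.
- The arm moves only by the shell command python3 -m inch 'ROWS' [OPENING] [FORCE]. ROWS is JSON, one flat list of numbers, 4 for each row, row after row: the shift along the tool's x, y, z in m, then the turn about the tool's z in degrees. In form: [tx, ty, tz, yaw, tx, ty, tz, yaw, ...]. A call has exactly 10 rows; each row shifts and turns the commanded pose from where the row before left it, along the tool's axes as they then stand; what a row does not reach is not made up. A row lasts 1/12 s, in which the tool goes at most 41.7 mm and 7.16 degrees, less where a joint would pass 70% of its speed; a pose out of reach is approached as far as the arm can. A call with a gripper value outside its range is refused whole. OPENING is the opening, from 0 (shut) to 1 (fully open), set as the call begins (- or left out, the last holds). The fingers move at their own pace and stop on an object; FORCE is the grip in N (left out, the last holds). Time passes only in rows, so rows that do not move let the fingers close, or fill a call up. It gives the time, the measured TCP pose, the force and the opening at its end, in the units of the state.
- readout.sense(): the state, without advancing time (a new reading comes with each control period).
- eyes.snapshot(name): name is "scene" or "top" or "wrist"; returns the picture (384x512x3 uint8, red, green, blue); there is no depth.
- eyes.calibration(name): a dict with "vertical_fov" (degrees; the focal length in pixels is half the picture's height over the tangent of half this angle, whatever the lens; pixels are square), "cx", "cy" (the principal point, pixels), "dist" ([k1, k2, p1, p2, k3] as OpenCV has them; the pictures are not rectified), "T" (4x4, takes a point from camera to world coordinates). Camera axes: x right, y down, z forward; pixel columns grow to the right and rows downward; lengths in mm; the calibration is good to about 2 mm. A picture is of the moment at which its call begins: read the wrist's pose just before it. calibration takes no time and is no camera call; for the wrist camera it gives the pose at the moment of the call.
- workorder.hand_in(): hands the job in, once; it reports no verdict.
Trained networks look in the newest picture that a camera, given by its name, has taken for a name from the list of things; names that differ only in an ending like _2 or _b are one class to them, and where a whole thing is asked for, a point or a joint stands for the part that bears it (a point fixed in the world has none). Each returns a list of dicts, best first, with "confidence" (0 to 1); they miss things now and then, are a little off and sometimes report something else, mostly with a low value. They report only what shows in the picture. A call takes as long as a camera call.
- cut_out(camera, label): "pixels" (384x512 bool, what is visible of it) and "bbox" ([left, top, right, bottom] in pixels, round what is visible of it).
- tip_of(camera, label): "centre" ([row, column] in pixels: a listed point, or the origin of a listed thing).
The state is a dict: "time": time; "joint_pos": joint angles; "qd": joint speeds; "joint_efforts": joint torques, N m; "tool_pos": TCP position; "tcp_rot": TCP orientation; "ft_force": force on the tool from outside, world axes, zero at the start; "wrist_torque": the same for the moment, N m; "finger_gap": finger opening in mm.
Only numpy, scipy, OpenCV 4.12 (cv2) and the standard library are available. Lean on these libraries where they do the work, as an engineer would, in place of code of your own. Each camera call takes 0.05 s, during which the arm holds its last target. There are 200 camera calls.

### The job

The access panel of the blue drive box has been left ajar. With the fingertips, push the panel down until it is fully shut, then set a fingertip in the slot of each of its two round black fasteners and turn both a quarter turn clockwise to their stops, so that the panel is locked. Do not raise the panel any further or turn a fastener before it is shut, leave the foil rolls, tools and other loose things where they are, and finish clear of everything.

Things in the scene. Friction and masses are not known exactly. Their poses are not given: they have to be found in the camera images.
- housing: blue steel drive box, fixed to the table, 315 mm deep (x) by 330 mm wide (y) by 90 mm high; origin on the table, 125 mm behind its front face (the face to the robot, at its own -x), midway across; its x axis points away from the robot, turned up to 0.35 rad. The panel closes its top from 120 mm before the origin to 95 mm behind it; behind that is a fixed deck 90 mm high
- panel (a joint): opening angle of the aluminium panel (215 mm from hinge to free edge, 310 mm wide, 6 mm thick): 0 = shut, flat, its top face 96 mm above the table; grows as its free edge (robot's side) rises. Starts from 0.22 to 0.42. The hinge, parallel to the box's y axis, lies 95 mm behind the box's origin, 90 mm above the table, on the far side. A stiff hinge: the panel stays where it is left, and takes about 3 to 5 N down at the free edge to move
- panel_push (a point): point on the panel's top face, midway between the two fasteners, 20 mm in from the free edge and 195 mm from the hinge; moves with the panel; a clear patch 90 mm wide between the fastener discs for pushing
- cam_left (a joint): turn of the left fastener: 0 = unlocked (slot parallel to the panel's free edge, slot ends at the red marks), pi/2 = 1.571 = locked, at its stop (slot ends at the green marks, slot square to the free edge). Grows clockwise seen from above; starts somewhere from 0 to 0.35. Friction torque about 0.09 N m, stays where it is left. A steel tongue under the panel goes under the box's front lip when locked, and jams on the lip if turned while the panel is open
- cam_left_slot (a point): the left quarter-turn fastener (as seen by the robot): centre of its slot's floor, on the turning axis. Disc 80 mm across with two raised black D-shaped halves 14 mm high, and between them a yellow-floored slot 34 mm wide, 72 mm long, 14 mm deep, open at both ends and on top, wide enough for shut fingertips. The slot runs along this point's own y axis; z is the turning axis, pointing out of the panel. The slot floor is 4 mm above the panel's face
- cam_right (a joint): turn of the right fastener: 0 = unlocked (slot parallel to the panel's free edge, slot ends at the red marks), pi/2 = 1.571 = locked, at its stop (slot ends at the green marks, slot square to the free edge). Grows clockwise seen from above; starts somewhere from 0 to 0.35. Friction torque about 0.09 N m, stays where it is left. A steel tongue under the panel goes under the box's front lip when locked, and jams on the lip if turned while the panel is open
- cam_right_slot (a point): the right quarter-turn fastener (as seen by the robot): centre of its slot's floor, on the turning axis. Disc 80 mm across with two raised black D-shaped halves 14 mm high, and between them a yellow-floored slot 34 mm wide, 72 mm long, 14 mm deep, open at both ends and on top, wide enough for shut fingertips. The slot runs along this point's own y axis; z is the turning axis, pointing out of the panel. The slot floor is 4 mm above the panel's face
- foil_gold: gold foil roll, upright cylinder 44 mm across, 60 mm high, standing on the fixed rear deck of the blue box behind the hinge; origin at the centre of its underside; leave alone
- foil_red: red foil roll, upright cylinder 44 mm across, 60 mm high, on the table beside the box; origin at the centre of its underside; leave alone
- type_block: brass type block 30 x 70 x 33 mm lying on the table on the robot's side of the box; origin at the centre of its underside; leave alone
- screwdriver: screwdriver lying on the table; origin under its middle; leave alone
- jar: amber glass jar, 76 mm across, 85 mm high, on the table beside the box; origin at the centre of its underside; leave alone
- mallet: small hammer lying on the table; origin under its middle; leave alone

How it is judged:
By the outcome, as a careful person would: the job done as asked, in the order asked, and still so for the second after the job is handed in, with the robot touching nothing.
It also fails if it takes over 64 s, if anything falls off the work surface, if the arm or the gripper's body presses on something with over 40 N, if the wrist force passes 120 N, or if a joint passes its speed limit or range.

## Working session

There is one attempt and no reset: what is moved stays moved. The work goes in short steps, Python scripts to look and compute and a shell command to move; the robot and the scene stay as the last step left them, time stands still between calls to the robot, and variables do not carry over. Pictures are saved under pics/ and viewed, on a budget of 10 in all, crops included, one or two more only if the job needs it, and the job is handed in when it is done.

```bash
mkdir -p pics; ls; python3 - <<'E'
from bench import readout, eyes, tip_of
import cv2,numpy as np
s=readout.sense(); print({k:np.round(v,2) for k,v in s.items()})
ims=[]
for c in("scene","top"):
    im=eyes.snapshot(c); ims.append(im)
    k=eyes.calibration(c); print(c,k["vertical_fov"],k["cx"],k["cy"],k["dist"],np.round(k["T"],3).tolist())
    for l in("housing","panel_push","cam_left_slot","cam_right_slot"):
        print(l,[(np.round(d["centre"],1).tolist(),round(d["confidence"],2)) for d in tip_of(c,l)[:2]])
    cv2.imwrite(f"pics/{c}0.png",cv2.resize(im[:,:,::-1],(800,600)))
E
```

```text
pics
{'time': np.float64(0.0), 'joint_pos': array([-71.01,   7.51,  85.33,  -0.  ,  87.26,  -4.89]), 'qd': array([ 0.11,  0.1 ,  0.01,  0.02,  0.04, -0.05]), 'joint_efforts': array([-0.000e+00, -5.694e+01, -5.006e+01, -0.000e+00,  1.000e-02,
       -0.000e+00]), 'tool_pos': array([ 242.74, -548.1 ,  230.24]), 'tcp_rot': array([-1.7989e+02, -1.0000e-02,  2.3880e+01]), 'ft_force': array([-0.13,  0.79,  0.11]), 'wrist_torque': array([-0.01, -0.02,  0.03]), 'finger_gap': np.float64(85.49)}
scene 49.68371391250609 257.7318690791005 193.65782899143622 [-0.14218982  0.          0.          0.          0.        ] [[0.45, 0.772, -0.449, 1048.89], [0.893, -0.383, 0.236, -294.215], [0.011, -0.507, -0.862, 1141.697], [0.0, 0.0, 0.0, 1.0]]
housing [([217.0, 268.9], 0.58)]
panel_push [([165.6, 259.2], 0.7)]
cam_left_slot [([166.7, 291.3], 0.62)]
cam_right_slot [([192.1, 236.8], 0.81)]
top 53.69400521612284 257.1268645445272 197.38958461005797 [-0.03566888  0.          0.          0.          0.        ] [[0.001, -0.998, 0.064, 445.708], [-1.0, -0.0, 0.005, 8.799], [-0.005, -0.064, -0.998, 1135.011], [0.0, 0.0, 0.0, 1.0]]
housing [([190.2, 256.2], 0.63)]
panel_push [([216.1, 256.3], 0.7)]
cam_left_slot [([203.1, 221.5], 0.71)]
cam_right_slot [([198.1, 293.0], 0.94)]
```

View pics/scene0.png

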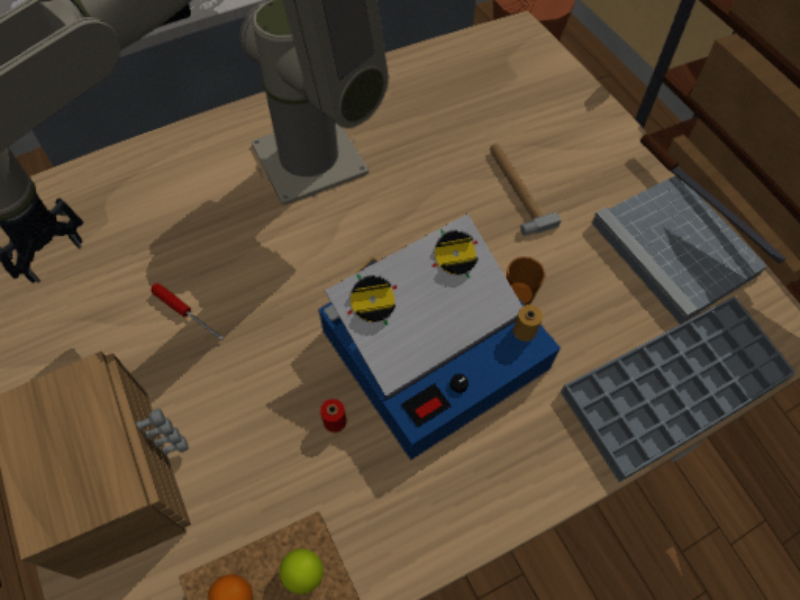

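View pics/top0.png

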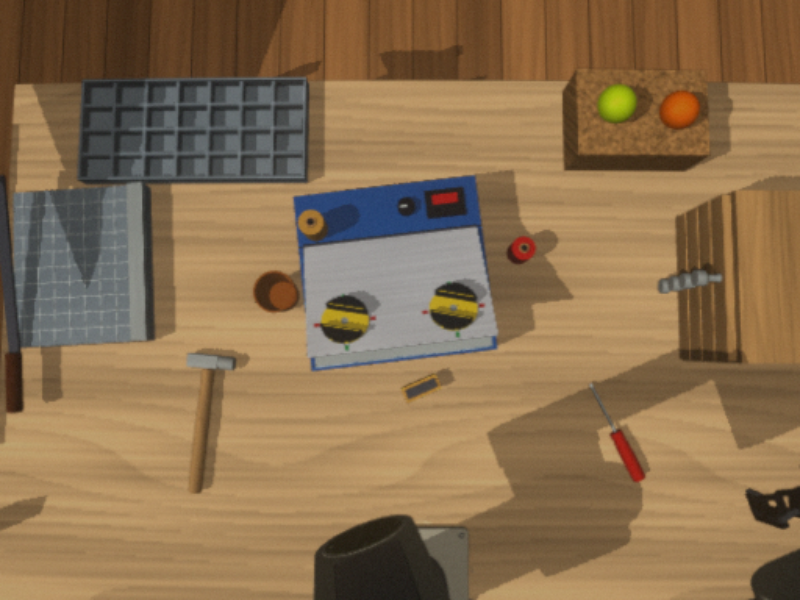

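The scene view shows the panel ajar. In the top view, scaled to 800x600, the fasteners are at about (345,318) and (455,305), and the box corners are visible. The red foil roll, jar and type block are clear of the panel. Next I'll fit the box pose and panel angle.

```bash
cat > h.py <<'E'
import numpy as np,cv2
from bench import eyes
def proj(c,P,k=None):
    k=k or eyes.calibration(c); T=np.array(k["T"],float); f=192/np.tan(np.radians(k["vertical_fov"]/2))
    K=np.array([[f,0,k["cx"]],[0,f,k["cy"]],[0,0,1]]); Ti=np.linalg.inv(T)
    return cv2.projectPoints(np.array(P,float).reshape(-1,3),cv2.Rodrigues(Ti[:3,:3])[0],Ti[:3,3],K,np.array(k["dist"]))[0].reshape(-1,2)
def w(p,L):
    x,y,t=p[:3];c,s=np.cos(t),np.sin(t);L=np.atleast_2d(L).astype(float)
    return np.c_[x+c*L[:,0]-s*L[:,1],y+s*L[:,0]+c*L[:,1],L[:,2]]
def pan(a,r,y,h):  # panel point: r from hinge, h above panel underside
    return [95-r*np.cos(a)-h*np.sin(a)*-1*-1, y, 90+r*np.sin(a)+h*np.cos(a)]
E
cat > fit.py <<'E'
from h import *
from scipy.optimize import least_squares
k={c:eyes.calibration(c) for c in("scene","top")}
S=.64
def pts(p):
    a,d,sp=p[3:6]
    L=[[190,165,90],[190,-165,90],[-125,165,90],[-125,-165,90],
       pan(a,215,155,6),pan(a,215,-155,6),pan(a,195,0,6),pan(a,d,sp/2,10),pan(a,d,-sp/2,10)]
    return w(p,L)
obs={"top":{0:(295*S,197*S),1:(475*S,177*S),5:(497*S,337*S),4:(306*S,357*S),6:(256.3,216.1),7:(221.5,203.1),8:(293,198.1)},
"scene":{0:(558*S,349*S),1:(411*S,443*S),4:(470*S,216*S),5:(326*S,292*S),6:(259.2,165.6),7:(291.3,166.7),8:(236.8,192.1)}}
def res(p):
    P=pts(p);r=[]
    for c in obs:
        q=proj(c,P,k[c])
        for i,o in obs[c].items(): r+=list(q[i]-o)
    return np.array(r+[(p[5]-170)/5])
s=least_squares(res,[500,0,.1,.3,165,170],loss="soft_l1")
print(np.round(s.x,3));r=res(s.x)[:-1].reshape(-1,2);n=0
for c in obs:
    for i in obs[c]: print(c,i,np.round(r[n],1));n+=1
print(np.round(pts(s.x),1))
E
python3 fit.py
```

```text
[5.48376e+02 2.43790e+01 1.05000e-01 3.92000e-01 1.50990e+02 1.75713e+02]
top 0 [-0.9 -2.5]
top 1 [ 0.8 -1.9]
top 5 [0.2 0.7]
top 4 [0.2 0.7]
top 6 [ 0.1 -0.6]
top 7 [-0.4  1. ]
top 8 [-4.3 -1.1]
scene 0 [2.  0.8]
scene 1 [-0.8  1.4]
scene 4 [-1.7 -1.6]
scene 5 [-1.6 -2.5]
scene 6 [-0.9  0. ]
scene 7 [-0.1 -2.5]
scene 8 [2.3 0.2]
[[ 720.1  208.3   90. ]
 [ 754.6 -119.9   90. ]
 [ 406.8  175.4   90. ]
 [ 441.3 -152.8   90. ]
 [ 426.8  167.5  177.7]
 [ 459.2 -140.8  177.7]
 [ 461.4   15.2  170.1]
 [ 491.1  106.7  157. ]
 [ 509.5  -68.   157. ]]
```

```bash
sed -i 's/-h\*np.sin(a)\*-1\*-1/+h*np.sin(a)/' h.py; sed -i 's/8:(293,198.1)}/8:(291.2,196),2:(311.5*S,370*S),3:(497*S,349*S)}/' fit.py; python3 fit.py
```

```text
[5.45832e+02 2.38750e+01 1.08000e-01 3.86000e-01 1.53920e+02 1.75196e+02]
top 0 [-1.  -1.4]
top 1 [ 0.8 -1.1]
top 5 [ 0.3 -0.1]
top 4 [0.4 0.3]
top 6 [ 0.3 -1.2]
top 7 [-0.3  0.3]
top 8 [-2.5  0.1]
top 2 [-0.7  0.1]
top 3 [-0.   0.7]
scene 0 [ 1.4 -0.1]
scene 1 [-1.1  0.7]
scene 4 [-1.7 -1. ]
scene 5 [-1.4 -1.6]
scene 6 [-0.8  0.7]
scene 7 [ 0. -2.]
scene 8 [2.7 0.8]
[[ 717.   208.4   90. ]
 [ 752.5 -119.7   90. ]
 [ 403.8  174.5   90. ]
 [ 439.3 -153.6   90. ]
 [ 427.8  167.   176.5]
 [ 461.2 -141.2  176.5]
 [ 462.9   14.9  169. ]
 [ 492.8  106.2  157.2]
 [ 511.7  -67.9  157.2]]
```

```bash
python3 -m inch '[0.0215,-0.0213,0,0,0.0215,-0.0213,0,0,0.0215,-0.0213,0,0,0.0215,-0.0213,0,0,0.0215,-0.0213,0,0,0.0215,-0.0213,0,0,0.0215,-0.0213,0,0,0.0215,-0.0213,0,0,0.0215,-0.0213,0,0,0.0215,-0.0213,0,0]' 0 40
python3 -m inch '[0.0215,-0.0213,0,0,0.0215,-0.0213,0,0,0.0215,-0.0213,0,0,0.0215,-0.0213,0,0,0.0215,-0.0213,0,0,0.0215,-0.0213,0,0,0.0215,-0.0213,0,0,0.0215,-0.0213,0,0,0.0215,-0.0213,0,0,0.0215,-0.0213,0,0]'
python3 -m inch '[0,0,0,-7,0,0,0,-7,0,0,0,-7,0,0,0,-7,0,0,0,-7,0,0,0,-7,0,0,0,-7,0,0,0,-7,0,0,0,-7,0,0,0,-7]'
python3 -m inch '[0,0,0,-7,0,0,0,-7,0,0,0,-7,0,0,0,-7,0,0,0,-7,0,0,0,-7,0,0,0,-7,0,0,0,-7,0,0,0,-7,0,0,0,-7]'
python3 -m inch '[0,0,0,-7,0,0,0,-7,0,0,0,-7,0,0,0,-1.3,0,0,0,0,0,0,0,0,0,0,0,0,0,0,0,0,0,0,0,0,0,0,0,0]'
```

```text
time: 1.33
tool_pos: [353.6, -265.5, 231.5]
tcp_rot: [180.0, -0.0, 23.9]
ft_force: [0.6, 0.2, -0.5]
finger_gap: 0.2
time: 2.17
tool_pos: [464.0, 16.6, 231.6]
tcp_rot: [180.0, -0.0, 23.9]
ft_force: [0.7, -0.7, 0.0]
finger_gap: 0.3
time: 3.0
tool_pos: [463.7, 15.0, 231.4]
tcp_rot: [180.0, 0.0, 94.2]
ft_force: [-0.3, 0.2, 1.0]
finger_gap: -0.1
time: 3.83
tool_pos: [463.7, 15.0, 231.4]
tcp_rot: [180.0, 0.0, 164.2]
ft_force: [0.5, -0.2, -0.2]
finger_gap: -0.1
time: 4.67
tool_pos: [463.6, 15.0, 231.3]
tcp_rot: [180.0, -0.0, -173.9]
ft_force: [0.6, -0.4, 0.0]
finger_gap: 0.1
```

```bash
python3 - <<'E'
from h import *
from bench import readout,tip_of
s=readout.sense(); print(s["time"],s["tool_pos"],s["tcp_rot"],s["joint_pos"],s["finger_gap"],s["ft_force"])
k=eyes.calibration("wrist"); im=eyes.snapshot("wrist"); print(np.round(k["T"],2).tolist())
p=[545.8,23.9,.108]; a=.386
Q=w(p,[pan(a,195,0,6),pan(a,154,87,10),pan(a,154,-87,10),pan(a,215,155,6),pan(a,215,-155,6)])
q=proj("wrist",Q,k);print(np.round(q,1))
for l in("panel_push","cam_left_slot","cam_right_slot"): print(l,[(np.round(d["centre"][::-1],1),round(d["confidence"],2)) for d in tip_of("wrist",l)[:2]])
im=im[:,:,::-1].copy()
for u in q: cv2.circle(im,(int(u[0]),int(u[1])),4,(255,0,255),1) if abs(u).max()<2000 else 0
cv2.imwrite("pics/wr1.png",im)
E
```

```text
4.6667 [463.64921408  15.00634695 231.27889122] [ 1.79997854e+02 -8.57495119e-04 -1.73859912e+02] [-4.48444585e+00 -1.41096606e+01  1.06017094e+02  1.95237974e-03
  8.80938048e+01 -1.00624599e+02] 0.1319539270865014 [ 0.60890124 -0.3501132   0.03452297]
[[-0.11, 0.96, 0.26, 398.17], [0.99, 0.1, 0.03, 7.57], [0.0, 0.26, -0.97, 375.07], [0.0, 0.0, 0.0, 1.0]]
[[254.9 206.5]
 [370.6 251.7]
 [139.1 251.8]
 [488.2 182.7]
 [ 21.4 182.8]]
panel_push [(array([251.6, 214.3]), 0.69)]
cam_left_slot [(array([378.1, 249.8]), 0.59)]
cam_right_slot [(array([131.5, 254.5]), 0.91), (array([251.9, 214.2]), 0.65)]
```

View pics/wr1.png

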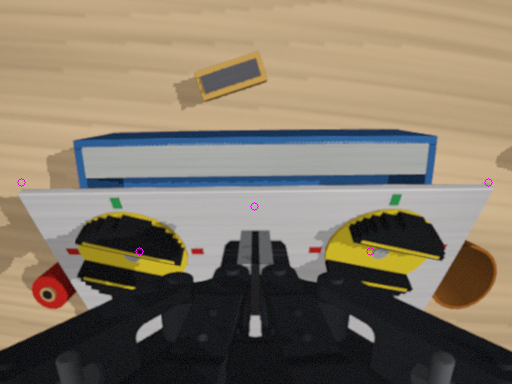

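The overlay matches to within a few pixels, with the free edge at row 187 against 183 predicted. Both slots show at about (132,255) and (380,248), and the fingers sit over the clear patch. Pushing down now.

```bash
python3 -m inch '[0,0,0.0055,0,0,0,0.0055,0,0,0,0.0055,0,0,0,0.0055,0,0,0,0.0055,0,0,0,0.0055,0,0,0,0.0055,0,0,0,0.0055,0,0,0,0.0055,0,0,0,0.0055,0]'
python3 -m inch '[0.001,0,0.003,0,0.001,0,0.003,0,0.001,0,0.003,0,0.001,0,0.003,0,0.001,0,0.003,0,0.001,0,0.003,0,0.001,0,0.003,0,0.001,0,0.003,0,0.001,0,0.003,0,0.001,0,0.003,0]'
python3 -m inch '[0.0007,0,0.003,0,0.0007,0,0.003,0,0.0007,0,0.003,0,0.0007,0,0.003,0,0.0007,0,0.003,0,0.0007,0,0.003,0,0.0007,0,0.003,0,0.0007,0,0.003,0,0.0007,0,0.003,0,0.0007,0,0.003,0]'

```

```text
time: 5.7
tool_pos: [463.7, 15.0, 175.8]
tcp_rot: [-180.0, 0.0, -173.8]
ft_force: [-1.3, 0.5, 1.6]
finger_gap: 0.4
time: 6.53
tool_pos: [453.7, 13.8, 146.1]
tcp_rot: [-180.0, 0.0, -173.8]
ft_force: [-0.0, 0.1, 1.0]
finger_gap: 0.0
time: 7.37
tool_pos: [446.8, 13.2, 116.1]
tcp_rot: [180.0, 0.0, -173.8]
ft_force: [-0.4, 0.3, 1.2]
finger_gap: 0.1
```

```bash
python3 - <<'E'
from h import *
a=eyes.snapshot("wrist")[:,:,::-1]; b=eyes.snapshot("scene")[80:280,150:400,::-1]
cv2.imwrite("pics/two.png",np.hstack([cv2.resize(a,(450,338)),cv2.resize(b,(350,338))]))
E
```

```text
(no output)
```

View pics/two.png

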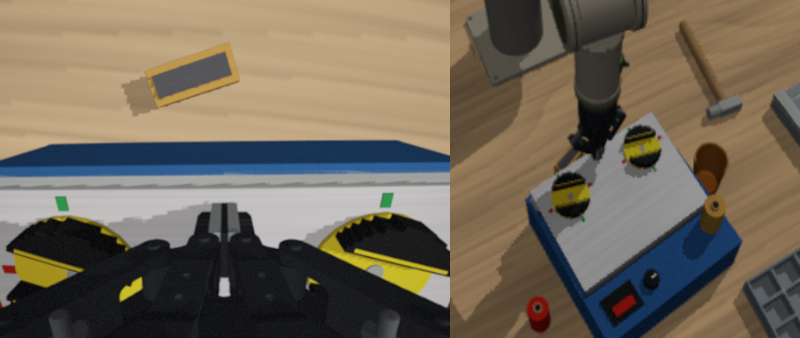

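The panel is going down with the fingers and is nearly shut, so I'll continue in smaller steps.

```bash
python3 -m inch '[0.0002,0,0.002,0,0.0002,0,0.002,0,0.0002,0,0.002,0,0.0002,0,0.002,0,0.0002,0,0.002,0,0,0,0.002,0,0,0,0.002,0,0,0,0.002,0,0,0,0.002,0,0,0,0.001,0]'
python3 -m inch '[0,0,0.0005,0,0,0,0.0005,0,0,0,0.0005,0,0,0,0.0005,0,0,0,0.0005,0,0,0,0,0,0,0,0,0,0,0,0,0,0,0,0,0,0,0,0,0]'

```

```text
time: 8.3
tool_pos: [445.7, 13.0, 97.0]
tcp_rot: [180.0, -0.0, -173.8]
ft_force: [-0.9, -0.2, 0.7]
finger_gap: -0.3
time: 9.13
tool_pos: [445.8, 13.0, 96.0]
tcp_rot: [-180.0, -0.0, -173.8]
ft_force: [-6.9, 0.0, 12.5]
finger_gap: -0.2
```

```bash
python3 -m inch '[0,0,0.0005,0,0,0,0.0005,0,0,0,0.0005,0,0,0,0.0005,0,0,0,0,0,0,0,0,0,0,0,0,0,0,0,0,0,0,0,0,0,0,0,0,0]'

```

```text
time: 9.97
tool_pos: [445.9, 13.0, 95.8]
tcp_rot: [-180.0, -0.0, -173.8]
ft_force: [-17.6, 0.4, 31.8]
finger_gap: -0.1
```

```bash
python3 -m inch '[0,0,-0.004,0,0,0,-0.016,0,0,0,-0.016,0,0,0,-0.016,0,0,0,-0.016,0,0,0,-0.016,0,0,0,-0.016,0,0,0,-0.016,0,0,0,-0.016,0,0,0,0,0]'
python3 - <<'E'
from h import *
from bench import readout,tip_of,cut_out
k={c:eyes.calibration(c) for c in("wrist","scene","top")}
print(readout.sense()["tool_pos"])
def ray(c,uv,z):
    K=k[c];f=192/np.tan(np.radians(K["vertical_fov"]/2));T=np.array(K["T"])
    n=cv2.undistortPoints(np.array([[uv]],float),np.array([[f,0,K["cx"]],[0,f,K["cy"]],[0,0,1]]),np.array(K["dist"]))[0,0]
    d=T[:3,:3]@[*n,1];return T[:3,3]+d*(z-T[2,3])/d[2]
def loc(P,p=(545.8,23.9,.108)):
    d=P[:2]-np.array(p[:2]);c,s=np.cos(p[2]),np.sin(p[2]);return np.round([c*d[0]+s*d[1],-s*d[0]+c*d[1]],1)
for c in k:
    im=eyes.snapshot(c)
    cv2.imwrite(f"pics/{c}_shut.png",im[:,:,::-1])
    for l,z in(("panel_push",96),("cam_left_slot",100),("cam_right_slot",100)):
        for d in tip_of(c,l)[:2]:
            P=ray(c,d["centre"][::-1],z);print(c,l,round(d["confidence"],2),np.round(d["centre"][::-1]),np.round(P[:2],1),loc(P))
top=cv2.imread("pics/top_shut.png")[100:250,180:340]
cv2.imwrite("pics/v.png",np.hstack([cv2.resize(cv2.imread("pics/wrist_shut.png"),(450,338)),cv2.resize(top,(350,328))[:338] if 0 else cv2.resize(top,(350,338))]))
E
```

```text
time: 10.8
tool_pos: [447.6, 12.9, 228.5]
tcp_rot: [-179.9, 0.3, -173.8]
ft_force: [-0.2, -0.0, 0.6]
finger_gap: -0.1
[447.62354366  12.90841548 228.51054271]
wrist panel_push 0.84 [255. 184.] [448.5  13. ] [-97.9  -0.3]
wrist cam_left_slot 0.63 [358. 220.] [471.6 109.8] [-64.6  93.4]
wrist cam_right_slot 0.94 [158. 224.] [495.  -70.8] [-60.7 -88.6]
scene panel_push 0.57 [258. 175.] [445.6  22.2] [-99.8   9.2]
scene cam_left_slot 0.84 [285. 171.] [473.2 101.5] [-63.8  85. ]
scene cam_right_slot 0.78 [235. 198.] [491.7 -74. ] [-64.3 -91.5]
top cam_right_slot 0.42 [288. 206.] [487.2 -71. ] [-68.5 -88. ]
```

View pics/v.png

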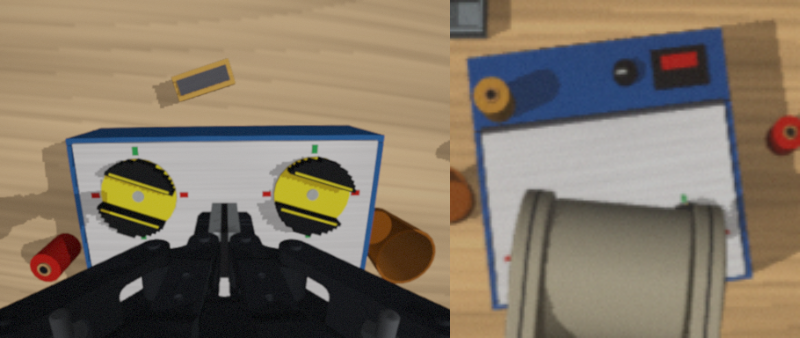

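```bash
python3 - <<'E'
from h import *
k=eyes.calibration("wrist"); im=eyes.snapshot("wrist")[:,:,::-1]
t=.108; p=[545.8,23.9,t]
# rect: cols = local y 175..-175 (left at left), rows = local x 0 (top) .. -140 ; 2px/mm
for z,n in((100,"a"),):
    yy,xx=np.meshgrid(np.arange(180,-180,-.5),np.arange(-15,-140,-.5))
    L=np.stack([xx.ravel(),yy.ravel(),np.full(xx.size,z)],1)
    m=proj("wrist",w(p,L),k).reshape(*xx.shape,2).astype(np.float32)
    r=cv2.remap(np.ascontiguousarray(im),m[...,0],m[...,1],cv2.INTER_CUBIC)
hsv=cv2.cvtColor(r,cv2.COLOR_BGR2HSV)
yel=cv2.inRange(hsv,(20,120,60),(35,255,255))
dot=cv2.inRange(hsv,(0,0,90),(180,90,255))
for nm,x0 in(("L",180-87),("R",180+87)):
    c=slice(int(2*(x0-30)),int(2*(x0+30)))
    sub=dot[50:130,c]; n,lab,st,ce=cv2.connectedComponentsWithStats(sub)
    for i in range(1,n):
        if 20<st[i,4]<400: print(nm,"dot",st[i],"local y",180-(ce[i,0]+c.start)/2,"x",-15-(ce[i,1]+50)/2)
    M=yel.copy();M[:,:c.start]=0;M[:,c.stop:]=0;n,lab,st,ce=cv2.connectedComponentsWithStats(M);i=1+st[1:,4].argmax()
    q=cv2.moments((lab==i).astype(np.uint8),True);print(nm,"yellow",st[i],np.degrees(.5*np.arctan2(2*q["mu11"],q["mu20"]-q["mu02"])),"y",180-ce[i,0]/2,"x",-15-ce[i,1]/2)
cv2.imwrite("pics/rect.png",r)
E
```

```text
L yellow [ 126   45  120  117 8637] 23.83732393314549 y 87.38219289105014 x -65.25471807340512
R yellow [ 474   38  120  108 7981] 24.696193311983233 y -86.8946873825335 x -59.84281418368626
```

View pics/rect.png

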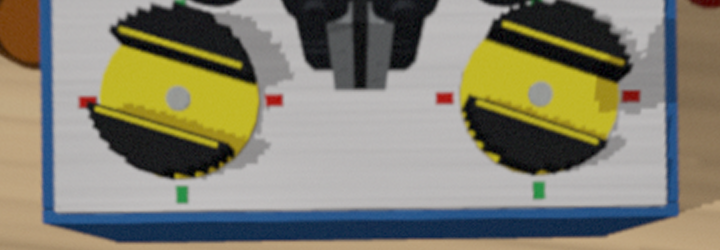

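The rectified view (2 px/mm) shows the panel flat and the slot pivots at (178,98) and (540,94), 181 mm apart. Both slots are turned about 17° clockwise. The tip pair is slim, about 15 mm, so I'll part the fingers along the slot to get a positive couple. Left fastener first.

```bash
python3 -m inch '[-0.0035,0.0091,0,0,-0.0035,0.0091,0,0,-0.0035,0.0091,0,0,-0.0035,0.0091,0,0,-0.0035,0.0091,0,0,-0.0035,0.0091,0,0,-0.0035,0.0091,0,0,-0.0035,0.0091,0,0,-0.0035,0.0091,0,0,-0.0035,0.0091,0,0]' 0.42 40
python3 -m inch '[0,0,0.013,6,0,0,0.013,6,0,0,0.013,5,0,0,0.013,0,0,0,0.013,0,0,0,0.013,0,0,0,0.012,0,0,0,0,0,0,0,0,0,0,0,0,0]'
cat > look.py <<'E'
import sys
from h import *
from bench import readout
s=readout.sense();print(s["time"],np.round(s["tool_pos"],1),np.round(s["tcp_rot"],1),np.round(s["ft_force"],1),s["finger_gap"])
a=eyes.snapshot("wrist")[:,:,::-1]; b=eyes.snapshot("scene")[100:280,180:380,::-1]
cv2.imwrite(f"pics/{sys.argv[1]}.png",np.hstack([cv2.resize(a,(440,330)),cv2.resize(b,(360,330),interpolation=cv2.INTER_CUBIC)]))
E
python3 look.py l1
```

```text
time: 12.28
tool_pos: [471.0, 108.3, 224.8]
tcp_rot: [180.0, -0.0, -173.8]
ft_force: [-0.4, -0.1, -0.5]
finger_gap: 36.1
time: 13.12
tool_pos: [471.2, 107.5, 135.5]
tcp_rot: [180.0, 0.0, 169.2]
ft_force: [0.1, 0.8, 0.2]
finger_gap: 35.9
13.1167 [471.2 107.5 135.5] [180.    0.  169.2] [0.1 0.8 0.2] 35.94607174452559
```

View pics/l1.png

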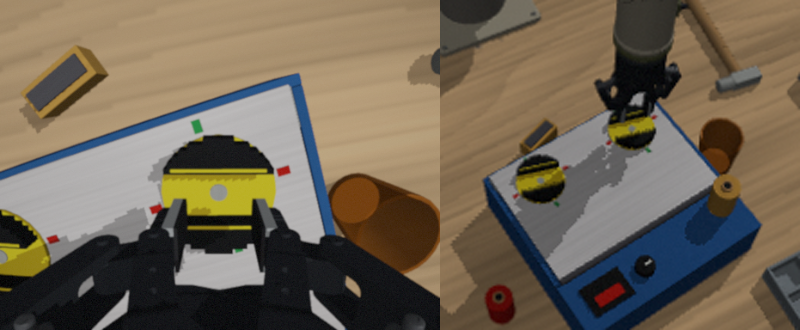

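Slot and fingers are aligned, with the finger midpoint and pivot both at column 219. Lowering into the slot.

```bash
python3 -m inch '[-0.001,0,0.004,0,0,0,0.004,0,0,0,0.004,0,0,0,0.004,0,0,0,0.003,0,0,0,0.003,0,0,0,0.002,0,0,0,0.002,0,0,0,0.002,0,0,0,0,0]'
python3 -m inch '[0,0,0.001,0,0,0,0.001,0,0,0,0.001,0,0,0,0.001,0,0,0,0,0,0,0,0,0,0,0,0,0,0,0,0,0,0,0,0,0,0,0,0,0]'
```

```text
time: 14.05
tool_pos: [471.5, 107.1, 106.4]
tcp_rot: [-180.0, -0.0, 169.2]
ft_force: [-0.7, 0.2, -0.0]
finger_gap: 36.1
time: 14.88
tool_pos: [471.8, 107.1, 102.9]
tcp_rot: [180.0, 0.0, 169.2]
ft_force: [0.0, 1.2, 0.3]
finger_gap: 35.9
```

```bash
python3 -m inch '[0,0,0,5,0,0,0,5,0,0,0,5,0,0,0,5,0,0,0,5,0,0,0,5,0,0,0,5,0,0,0,5,0,0,0,5,0,0,0,5]'
python3 -m inch '[0,0,0,4,0,0,0,4,0,0,0,3,0,0,0,3,0,0,0,2,0,0,0,2,0,0,0,2,0,0,0,0,0,0,0,0,0,0,0,0]'
python3 - <<'E'
from bench import readout
s=readout.sense();print(s["wrist_torque"],s["tcp_rot"],s["ft_force"])
E
```

```text
time: 15.72
tool_pos: [471.8, 107.0, 102.8]
tcp_rot: [180.0, 0.0, 118.9]
ft_force: [-0.3, -0.9, -0.7]
finger_gap: 35.6
time: 16.55
tool_pos: [471.9, 107.0, 102.9]
tcp_rot: [180.0, 0.0, 99.2]
ft_force: [1.3, -0.9, 0.6]
finger_gap: 36.0
[-0.21435937 -0.14238842  0.02244906] [1.79987710e+02 9.24169820e-03 9.92437764e+01] [ 1.27255879 -0.86614654  0.58484402]
```

```bash
python3 -m inch '[0,0,0,2,0,0,0,2,0,0,0,2,0,0,0,2,0,0,0,1,0,0,0,1,0,0,0,0,0,0,0,0,0,0,0,0,0,0,0,0]'
python3 look.py l2; python3 -c "
from bench import readout
s=readout.sense();print(s['wrist_torque'],s['joint_pos'])"
```

```text
time: 17.38
tool_pos: [471.8, 107.0, 102.8]
tcp_rot: [180.0, 0.0, 89.2]
ft_force: [0.6, -2.4, 0.4]
finger_gap: 36.0
17.3833 [471.8 107.  102.8] [180.    0.   89.2] [ 0.6 -2.4  0.4] 36.02636306224863
[-0.35506382 -0.18960776  0.02680896] [ 6.70953215e+00 -4.85451293e+00  1.11579563e+02 -8.37546342e-03
  7.32697097e+01  7.51506813e+00]
```

View pics/l2.png

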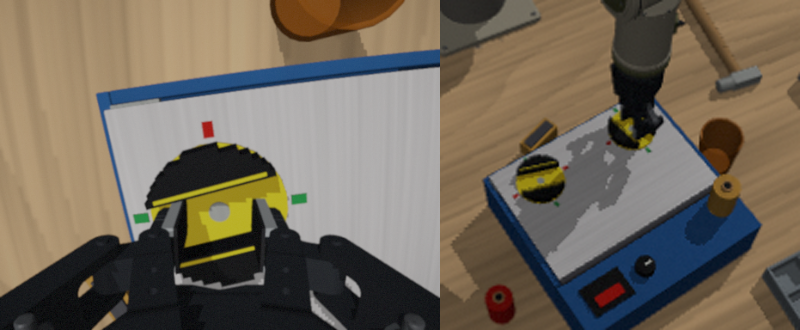

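The slot lags the fingers by about 14°, so the cam is roughly 7° short. Turning further while watching torque.

```bash
cat > t.py <<'E'
from bench import readout
import numpy as np
s=readout.sense();print(np.round(s['wrist_torque'],2),np.round(s["tcp_rot"],1),np.round(s["ft_force"],1),s['joint_efforts'][5])
E
python3 -m inch '[0,0,0,1,0,0,0,1,0,0,0,1,0,0,0,1,0,0,0,1,0,0,0,1,0,0,0,0,0,0,0,0,0,0,0,0,0,0,0,0]'; python3 t.py
python3 -m inch '[0,0,0,1,0,0,0,1,0,0,0,0.5,0,0,0,0.5,0,0,0,0,0,0,0,0,0,0,0,0,0,0,0,0,0,0,0,0,0,0,0,0]'; python3 t.py
```

```text
time: 18.32
tool_pos: [471.8, 107.1, 102.8]
tcp_rot: [180.0, 0.0, 83.2]
ft_force: [1.7, -3.4, 0.8]
finger_gap: 35.7
[-0.5  -0.21  0.06] [180.    0.   83.2] [ 1.7 -3.4  0.8] 0.05488712573423982
time: 19.15
tool_pos: [471.7, 107.0, 102.8]
tcp_rot: [-180.0, 0.0, 80.2]
ft_force: [1.8, -5.0, 0.4]
finger_gap: 35.7
[-0.8  -0.17  0.3 ] [-180.     0.    80.2] [ 1.8 -5.   0.4] 0.2849215641617775
```

```bash
python3 -m inch '[0,0,0,1,0,0,0,1,0,0,0,1,0,0,0,0,0,0,0,0,0,0,0,0,0,0,0,0,0,0,0,0,0,0,0,0,0,0,0,0]'; python3 t.py; python3 -m inch '[0,0,0,1,0,0,0,1,0,0,0,0,0,0,0,0,0,0,0,0,0,0,0,0,0,0,0,0,0,0,0,0,0,0,0,0,0,0,0,0]'; python3 t.py
```

```text
time: 19.98
tool_pos: [471.6, 107.0, 102.8]
tcp_rot: [-180.0, 0.0, 77.2]
ft_force: [1.1, -5.3, 2.1]
finger_gap: 35.6
[-0.84 -0.02  1.41] [-180.     0.    77.2] [ 1.1 -5.3  2.1] 1.4030183851718903
time: 20.82
tool_pos: [471.6, 107.0, 102.9]
tcp_rot: [180.0, 0.1, 75.3]
ft_force: [0.7, -6.1, 1.9]
finger_gap: 35.7
[-0.91  0.01  2.33] [1.80e+02 1.00e-01 7.53e+01] [ 0.7 -6.1  1.9] 2.379724010825157
```

The left fastener is firmly at its stop, with torque up to 2.3 N m. I'll centre the fingers in the slot, then lift.

```bash
python3 -m inch '[0,0,0,-6,0,0,0,-6,0,0,0,-6,0,0,0,0,0,0,-0.005,0,0,0,-0.01,0,0,0,-0.022,0,0,0,-0.03,0,0,0,-0.03,0,0,0,-0.03,0]'
python3 -m inch '[0,0,0,-7,0,0,0,-7,0,0,0,-7,0,0,0,-7,0,0,0,-7,0,0,0,-7,0,0,0,-7,0,0,0,-7,0,0,0,-7,0,0,0,-7]'
python3 -m inch '[0,0,0,-3,0,0,0,0,0,0,0,0,0,0,0,0,0,0,0,0,0,0,0,0,0,0,0,0,0,0,0,0,0,0,0,0,0,0,0,0]'; python3 t.py
```

```text
time: 21.65
tool_pos: [471.5, 107.3, 232.1]
tcp_rot: [180.0, -0.0, 93.0]
ft_force: [1.1, 0.4, 0.3]
finger_gap: 36.3
time: 22.48
tool_pos: [471.8, 107.3, 231.0]
tcp_rot: [180.0, 0.0, 163.4]
ft_force: [0.1, -0.5, 0.0]
finger_gap: 36.2
time: 23.32
tool_pos: [471.7, 107.1, 229.8]
tcp_rot: [-180.0, -0.0, 166.2]
ft_force: [-0.0, -0.2, -0.0]
finger_gap: 35.9
[-0.03 -0.01  0.06] [-180.    -0.   166.2] [-0.  -0.2 -0. ] 0.007947538106236607
```

```bash
python3 -m inch '[-0.0064,-0.0169,0,0,-0.0064,-0.0169,0,0,-0.0064,-0.0169,0,0,-0.0064,-0.0169,0,0,-0.0064,-0.0169,0,0,-0.0064,-0.0169,0,0,-0.0064,-0.0169,0,0,-0.0064,-0.017,0,0,-0.0064,-0.017,0,0,-0.0064,-0.017,0,0]'
python3 -m inch '[0,0,0.013,0,0,0,0.013,0,0,0,0.013,0,0,0,0.013,0,0,0,0.013,0,0,0,0.013,0,0,0,0.014,0,0,0,0,0,0,0,0,0,0,0,0,0]'
python3 look.py r1
```

```text
time: 24.15
tool_pos: [493.5, -73.5, 229.8]
tcp_rot: [180.0, -0.0, 166.2]
ft_force: [-0.3, -0.2, -0.3]
finger_gap: 35.8
time: 24.98
tool_pos: [493.6, -72.3, 138.0]
tcp_rot: [180.0, 0.0, 166.2]
ft_force: [-0.4, 0.1, 0.0]
finger_gap: 35.9
24.9833 [493.6 -72.3 138. ] [180.    0.  166.2] [-0.4  0.1  0. ] 35.94505301674591
```

View pics/r1.png

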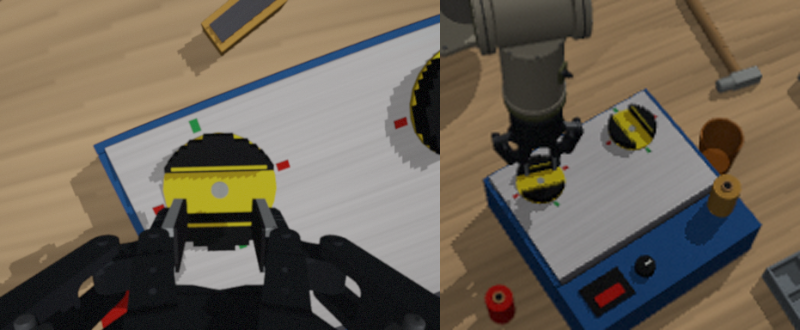

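The alignment matches the left one, with the dot at (220,189). Lowering and turning the same way.

```bash
python3 -m inch '[0,0,0.005,0,0,0,0.005,0,0,0,0.005,0,0,0,0.004,0,0,0,0.003,0,0,0,0.003,0,0,0,0.003,0,0,0,0.002,0,0,0,0.002,0,0,0,0,0]'
python3 -m inch '[0,0,0.001,0,0,0,0.001,0,0,0,0.0005,0,0,0,0,0,0,0,0,0,0,0,0,0,0,0,0,0,0,0,0,0,0,0,0,0,0,0,0,0]'; python3 t.py
```

```text
time: 25.92
tool_pos: [493.2, -72.5, 105.3]
tcp_rot: [-180.0, -0.0, 166.2]
ft_force: [0.2, -0.0, 1.2]
finger_gap: 35.9
time: 26.75
tool_pos: [493.5, -72.6, 103.3]
tcp_rot: [-180.0, 0.0, 166.2]
ft_force: [0.5, -0.1, 0.3]
finger_gap: 36.0
[-0.05 -0.03  0.03] [-180.     0.   166.2] [ 0.5 -0.1  0.3] 7.190382348198909e-05
```

```bash
python3 -m inch '[0,0,0,5,0,0,0,5,0,0,0,5,0,0,0,5,0,0,0,5,0,0,0,5,0,0,0,5,0,0,0,5,0,0,0,5,0,0,0,5]'
python3 -m inch '[0,0,0,4,0,0,0,4,0,0,0,4,0,0,0,4,0,0,0,4,0,0,0,4,0,0,0,2,0,0,0,2,0,0,0,2,0,0,0,0]';python3 t.py
python3 -m inch '[0,0,0,1,0,0,0,1,0,0,0,1,0,0,0,1,0,0,0,0,0,0,0,0,0,0,0,0,0,0,0,0,0,0,0,0,0,0,0,0]'; python3 t.py
```

```text
time: 27.58
tool_pos: [493.1, -72.2, 103.2]
tcp_rot: [-180.0, -0.1, 116.0]
ft_force: [-0.9, 1.6, 2.0]
finger_gap: 35.9
time: 28.42
tool_pos: [493.1, -72.1, 103.2]
tcp_rot: [-180.0, -0.0, 86.1]
ft_force: [-1.2, 3.3, 1.2]
finger_gap: 35.5
[0.38 0.28 0.01] [-180.    -0.    86.1] [-1.2  3.3  1.2] 0.8536189422011375
time: 29.25
tool_pos: [493.2, -72.2, 103.2]
tcp_rot: [-180.0, -0.0, 82.2]
ft_force: [-1.6, 5.2, 1.0]
finger_gap: 35.9
[0.72 0.43 0.13] [-180.    -0.    82.2] [-1.6  5.2  1. ] 0.06263239542022347
```

```bash
python3 -m inch '[0,0,0,1,0,0,0,1,0,0,0,1,0,0,0,1,0,0,0,0,0,0,0,0,0,0,0,0,0,0,0,0,0,0,0,0,0,0,0,0]'; python3 t.py; python3 -m inch '[0,0,0,1,0,0,0,1,0,0,0,1,0,0,0,0,0,0,0,0,0,0,0,0,0,0,0,0,0,0,0,0,0,0,0,0,0,0,0,0]'; python3 t.py
```

```text
time: 30.08
tool_pos: [493.5, -72.1, 103.3]
tcp_rot: [-180.0, -0.0, 78.2]
ft_force: [-1.4, 4.8, 1.0]
finger_gap: 35.8
[0.86 0.32 0.71] [-180.    -0.    78.2] [-1.4  4.8  1. ] 0.7757881656289101
time: 30.92
tool_pos: [493.5, -72.0, 103.3]
tcp_rot: [-180.0, -0.0, 75.3]
ft_force: [-2.3, 5.0, 1.7]
finger_gap: 36.0
[0.89 0.32 2.12] [-180.    -0.    75.3] [-2.3  5.   1.7] 2.1507570147514343
```

The right fastener is at its stop too, at 2.1 N m. Backing off, lifting and retreating.

```bash
python3 -m inch '[0,0,0,-6,0,0,0,-6,0,0,0,-6,0,0,0,0,0,0,-0.005,0,0,0,-0.01,0,0,0,-0.022,0,0,0,-0.03,0,0,0,-0.03,0,0,0,-0.03,0]'
python3 -m inch '[0.02,0,0,-6,0.02,0,-0.005,-6,0,0,-0.005,-6,0,0,-0.005,-6,0,0,-0.005,-6,0,0,-0.005,-6,0,0,-0.005,-6,0,0,-0.005,-6,0,0,-0.005,-6,0,0,-0.005,-6]'
python3 -m inch '[0,0,0,-6,0,0,0,-6,0,0,0,-6,0,0,0,-6,0,0,0,-6,0.01,0.01,0,0,0.01,0.01,0,0,0.01,0.01,0,0,0.01,0.01,0,0,0,0,0,0]'
python3 look.py end; python3 - <<'E'
from h import *
k=eyes.calibration("wrist"); im=np.ascontiguousarray(eyes.snapshot("wrist")[:,:,::-1]); p=[545.8,23.9,.108]
yy,xx=np.meshgrid(np.arange(180,-180,-.5),np.arange(0,-140,-.5))
m=proj("wrist",w(p,np.stack([xx.ravel(),yy.ravel(),np.full(xx.size,100)],1)),k).reshape(*xx.shape,2).astype(np.float32)
r=cv2.remap(im,m[...,0],m[...,1],cv2.INTER_CUBIC)
e=cv2.imread("pics/end.png")[:,:720]
e=np.hstack([cv2.imread("pics/end.png")[:,440:],np.zeros((330,360,3),np.uint8)])
cv2.imwrite("pics/end2.png",cv2.resize(np.vstack([r,e]),None,fx=.95,fy=.95))
E
```

```text
time: 31.75
tool_pos: [493.3, -72.7, 232.7]
tcp_rot: [180.0, 0.0, 93.0]
ft_force: [1.0, -0.1, 0.8]
finger_gap: 36.2
time: 32.58
tool_pos: [489.3, -33.0, 276.8]
tcp_rot: [180.0, 0.1, 153.3]
ft_force: [-0.2, 0.2, 0.3]
finger_gap: 35.5
time: 33.42
tool_pos: [446.1, 5.9, 276.6]
tcp_rot: [180.0, 0.1, -176.9]
ft_force: [-0.5, -0.3, -0.4]
finger_gap: 36.0
33.4167 [446.1   5.9 276.6] [ 1.800e+02  1.000e-01 -1.769e+02] [-0.5 -0.3 -0.4] 35.975379120701916
```

View pics/end2.png

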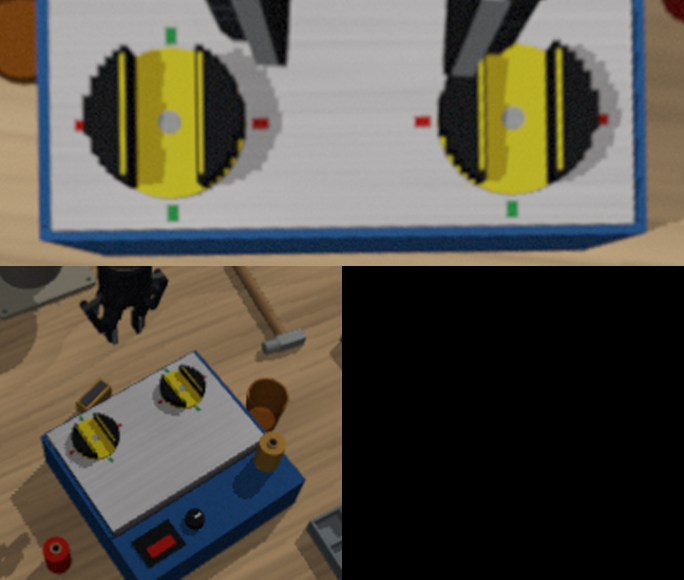

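Both slots line up with the green marks, the panel is flat, nothing loose has moved, and the gripper is well clear at z = 277 mm. Handing in.

```bash
python3 t.py; python3 -c "
from bench import workorder;print(workorder.hand_in())"
```

```text
[-0.02 -0.01  0.03] [-1.800e+02  1.000e-01 -1.769e+02] [0.4 0.4 0.4] 0.06549424957484007
the job is handed in; nothing more can be done
None
```

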